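# Refit the washed cup dial on the rotary filler

## Task

The filler's cup dial has been washed and lies in the round tray: put it back on the turret. Slip it over the centre spigot collar up, turn it until its holes find the four drive pins, and let it down gently, without dropping or forcing it, until it lies flush on the turret; then let go. Leave the star nut, the cups and the mould where they stand.

Things in the scene. Friction and masses are not known exactly. Their poses are not given: they have to be found in the camera images.
- dial: loose cup dial: round white plastic plate, 240 mm across, 10 mm thick, 0.4 to 0.7 kg, with a 30.5 mm bore through its centre and a grip collar round it. Four 10.6 mm pin holes go through at 36 mm from the centre, on the dial's +x, -x, +y, -y axes; four 64 mm cup holes lie between them, 80 mm out. Origin: centre of the underside; z up along the collar. It fits in any quarter turn
- dial_collar (a point): point on the dial's axis, 20 mm above the plate's top (30 mm above the dial's origin): where to grip. The steel collar is a plain round tube, 44 mm outside, from the plate's top to 30 mm above it (40 mm above the dial's underside); the bore runs right through it. Axes as the dial's
- filler: bench-top rotary cup filler, fixed. Steel cabinet, deck 75 mm above the bench, reaching from -130 to +160 mm in x and -115 to +215 mm in y of the turret axis. A 38 mm column at x +125, y +165 mm carries the dosing head, swung out to +y; with it, 360 mm tall. Origin: on the turret axis at bench height
- hub_seat (a point): point on the vertical turret axis, at the turret's flat top face (90 mm across, 150 mm above the bench), where the dial's origin comes to lie. Its axes are the filler's; they do not tell where the pins stand: the turret has stopped at any angle, so look or feel for the pins. The indexing gear holds the turret against turning (up to about 5 N m)
- spigot_tip (a point): top end of the turret's centre spigot, 62 mm above the face. Spigot: 29 mm thick for 34 mm above the face, then a cone over 8 mm to a 12 mm threaded end. Four 8 mm drive pins, 12 mm tall with bevelled ends, stand on the face 36 mm from the axis, a quarter turn apart. The dial rides on the pin ends, 12 mm up, until its holes meet the pins (1.3 mm play all round, about 2 degrees either way)
- tray: shallow round steel wash tray, fixed, 288 mm across, rim 18 mm high, floor 3 mm thick, in which the dial lies. Origin: centre of its underside
- nut_star: bystander: black five-lobed star nut, 64 mm across, 34 mm high. Origin: centre of its underside
- cups: bystander: stack of white cups, 69 mm across, 126 mm high. Origin: centre of its underside
- mould: bystander: white basket mould, 114 mm across, 86 mm high. Origin: centre of its underside

How it is judged:
By the outcome, as a careful person would: the job done as asked, in the order asked, and still so for the second after the job is handed in, with the robot touching nothing.
It also fails if it takes over 56 s, if anything falls off the work surface, if the arm or the gripper's body presses on something with over 40 N, if the wrist force passes 120 N, or if a joint passes its speed limit or range.

## Robot

A 6-joint arm with a two-finger parallel gripper is mounted at the origin on the work surface. World frame = base frame: x ahead of the robot, y to its left, z up, the work surface at z = 0. Lengths are in m, angles in degrees, forces in N, time in s.
With the tool pointing down it reaches from about 0.375 to 0.9 m from the base axis. Payload 3.1 kg.
Tool frame: the origin (TCP) lies on the centre line of the jaws, within the pads' length; the fingertips stand 17 mm ahead of it and the grasp point (between the pads) lies 2 mm behind it; y points along the fingers, x is the direction in which the jaws open and shut, and the axes are right-handed (so a half turn about y gives the same grasp; the last joint's range is limited). The gripper opens to 87 mm and grips with 3 to 60 N. Pads are 19 mm wide; open, the fingers measure 117 mm over their backs; the gripper's body (75 mm by 190 mm) begins 51 mm behind the grasp point.
Start: joints at [-85.858, 30.224, 82.088, -0, 67.689, -10.227], TCP at [0.155, -0.605, 0.24] pointing down, gripper open.
Joint ranges: [-176.69, 176.69], [-43.24, 126.21], [12.49, 139.97], [-82, 262], [0, 151.66], [-163.58, 163.58]. Speed limits (degrees/s): [159.86, 159.86, 180, 180, 180, 180].

## Interface

Orientations are given as a 3x3 rotation matrix whose columns are the frame's x, y, z axes.
In Python, from rig import read_state, capture, camera_info, hand_in, trace, tip_of gives the robot as it stands.
- The arm moves only by the tool jog_arm, never from a script. Its argument "steps" is a list of rows, each an object with "fingers": the opening in per cent of the stroke, from 0 (shut) to 100 (fully open); "delta_pos": the shift along the world's x, y, z in mm, a list of three; "turn": the turn about the world's z in degrees. A call has 1 to 20 rows; each row is the pose to reach, as a shift and turn from the pose commanded when the call began; what a row does not reach only later rows make up. A row lasts 1/12 s, in which the tool goes at most 41.7 mm and 7.16 degrees, less where a joint would pass 70% of its speed; a pose out of reach is approached as far as the arm can. A call with a gripper value outside its range is refused whole. The fingers move at their own pace and stop on an object; the grip force is fixed at half the most. Time passes only in rows, so rows that repeat a pose let the fingers close. It gives the time, the measured TCP pose, the force and the opening at its end, in the units of the state.
- read_state(): the state, without advancing time (a new reading comes with each control period).
- capture(name): name is "side" or "top"; returns the picture (384x512x3 uint8, red, green, blue); there is no depth.
- camera_info(name): a dict with "fov_y" (degrees; the focal length in pixels is half the picture's height over the tangent of half this angle, whatever the lens; pixels are square), "cx", "cy" (the principal point, pixels), "view" (4x4, takes a point from world to camera coordinates). Camera axes: x right, y down, z forward; pixel columns grow to the right and rows downward; lengths in m; the calibration is good to about 2 mm. A picture is of the moment at which its call begins. camera_info takes no time and is no camera call.
- hand_in(): hands the job in, once; it reports no verdict.
Trained networks look in the newest picture that a camera, given by its name, has taken for a name from the list of things; names that differ only in an ending like _2 or _b are one class to them, and where a whole thing is asked for, a point or a joint stands for the part that bears it (a point fixed in the world has none). Each returns a list of dicts, best first, with "confidence" (0 to 1); they miss things now and then, are a little off and sometimes report something else, mostly with a low value. They report only what shows in the picture. A call takes as long as a camera call.
- trace(target, camera): "mask" (384x512 bool, what is visible of it).
- tip_of(target, camera): "position" ([x, y, z] in m, in world coordinates, good to about 4 mm: a listed point, or the origin of a listed thing).
The state is a dict: "time_s": time; "joint_positions": joint angles; "qvel": joint speeds; "tau": joint torques, N m; "position": TCP position; "tcp_rot": TCP orientation; "force": force on the tool from outside, world axes, zero at the start; "moment": the same for the moment, N m; "opening": opening from 0.0 (shut) to 1.0 (fully open).
Only numpy, scipy, OpenCV 4.12 (cv2) and the standard library are available. Lean on these libraries where they do the work, as an engineer would, in place of code of your own. Each camera call takes 0.05 s, during which the arm holds its last target.

## Working session

There is one attempt and no reset: what is moved stays moved. The work goes in short steps, Python scripts to look and compute and a tool call to move; the robot and the scene stay as the last step left them, time stands still between calls to the robot, and variables do not carry over. Pictures are saved under pics/ and viewed, and the job is handed in when it is done.

Besides the shell and the picture viewer there is one more tool, called after "Request:" as name(argument=value, ...) on one line, values as JSON. jog_arm: Moves the arm, as the interface text tells. Its arguments: {"type":"object","properties":{"steps":{"type":"array","items":{"type":"object","properties":{"fingers":{"type":"number"},"delta_pos":{"type":"array","items":{"type":"number"}},"turn":{"type":"number"}}}}},"required":["steps"]}

```bash
mkdir -p pics; ls
python3 - <<'E'
from rig import *
import cv2, numpy as np
s=read_state(); print(s)
for n in ("side","top"):
    im=capture(n); cv2.imwrite(f"pics/{n}0.png",im[:,:,::-1])
    print(n,camera_info(n))
E
```

```text
pics
{'time_s': 0.0, 'joint_positions': array([-8.58555420e+01,  3.02784146e+01,  8.21568140e+01, -4.48646553e-04,
        6.76875246e+01, -1.02271846e+01]), 'qvel': array([ 0.02149659,  0.07436785,  0.04160481,  0.0172322 , -0.03951733,
       -0.04073465]), 'tau': array([-1.63658209e-03, -4.40044284e+01, -1.76590115e+01,  6.32185838e-02,
        5.81821008e-02, -1.62730912e-04]), 'position': array([ 0.15510835, -0.60473228,  0.23857512]), 'tcp_rot': array([[ 2.48213193e-01, -1.62062598e-04,  9.68705417e-01],
       [-9.68703133e-01,  2.13631918e-03,  2.48212966e-01],
       [-2.10969000e-03, -9.99997705e-01,  3.73272060e-04]]), 'force': array([ 0.43890363, -0.54034908,  0.55350104]), 'moment': array([ 0.00304983, -0.02668248,  0.04370022]), 'opening': 0.9992664852491024}
side {'fov_y': 51.74056422598543, 'cx': 250.71330199821517, 'cy': 189.94531372367402, 'view': array([[-0.91584851, -0.40151603, -0.00252514,  0.49515964],
       [-0.27473655,  0.631229  , -0.72530668,  0.31060128],
       [ 0.2928162 , -0.6635773 , -0.68842127,  0.88704817],
       [ 0.        ,  0.        ,  0.        ,  1.        ]])}
top {'fov_y': 57.350530315964726, 'cx': 250.36449442511898, 'cy': 195.82319127720152, 'view': array([[-0.04642876, -0.99891663, -0.0031533 , -0.06084655],
       [-0.97654466,  0.04605289, -0.21033224,  0.61847543],
       [ 0.21024959, -0.00668612, -0.97762488,  0.94239222],
       [ 0.        ,  0.        ,  0.        ,  1.        ]])}
```

View pics/side0.png

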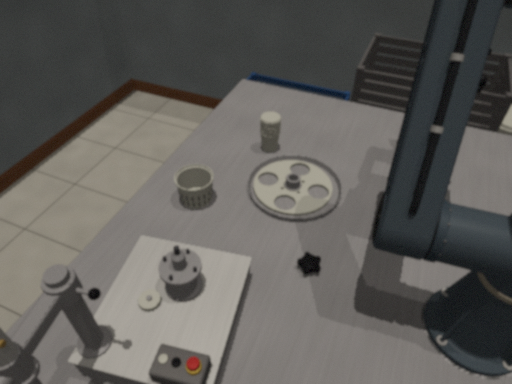

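View pics/top0.png

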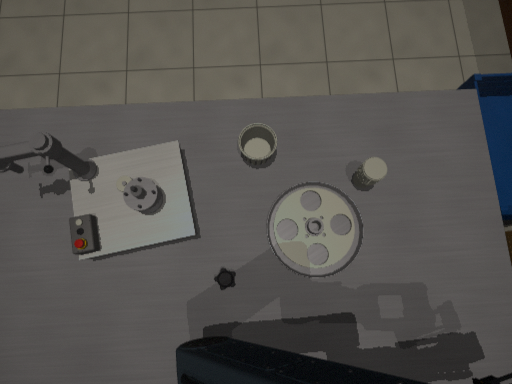

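Run:
```python
from rig import *
for t in ("dial","dial_collar","hub_seat","spigot_tip","tray","filler","cups","mould","nut_star"):
  for c in ("side","top"):
    try: print(t,c,[(d['position'].round(4) if hasattr(d['position'],'round') else d['position'],round(d['confidence'],2)) for d in tip_of(t,c)][:2])
    except Exception as e: print(t,c,e)
```

```text
dial side [([0.5236, -0.2735, 0.0015], 0.95)]
dial top [([0.525, -0.2728, -0.002], 0.92), ([0.7735, -0.1164, 0.0033], 0.39)]
dial_collar side [([0.5228, -0.2796, 0.0361], 0.81)]
dial_collar top [([0.5221, -0.2774, 0.0312], 0.82)]
hub_seat side [([0.6185, 0.2003, 0.1504], 0.79)]
hub_seat top []
spigot_tip side [([0.6207, 0.2009, 0.2083], 0.82)]
spigot_tip top [([0.6176, 0.1977, 0.2117], 0.76)]
tray side [([0.5153, -0.2777, -0.0008], 0.96)]
tray top [([0.5175, -0.2759, -0.0008], 0.65)]
filler side [([0.6173, 0.194, 0.0003], 0.76), ([0.6152, 0.203, 0.1521], 0.33)]
filler top [([0.618, 0.201, 0.0009], 0.87)]
cups side [([0.6633, -0.4341, 0.0001], 0.87)]
cups top []
mould side [([0.7683, -0.1186, 0.0033], 0.88)]
mould top [([0.7745, -0.119, 0.0046], 0.95)]
nut_star side []
nut_star top [([0.3854, -0.0091, -0.0009], 0.74), ([0.6159, 0.1975, 0.1506], 0.38)]
```

```bash
cat > h.py <<'E'
import numpy as np, cv2
from rig import *
def proj(n,P):
    c=camera_info(n); f=192/np.tan(np.radians(c['fov_y']/2)); P=np.atleast_2d(P)
    q=P@c['view'][:3,:3].T+c['view'][:3,3]
    return np.c_[c['cx']+f*q[:,0]/q[:,2], c['cy']+f*q[:,1]/q[:,2]]
def ray(n,uv,z):
    c=camera_info(n); f=192/np.tan(np.radians(c['fov_y']/2)); uv=np.atleast_2d(uv)
    R=c['view'][:3,:3]; o=-R.T@c['view'][:3,3]
    d=np.c_[(uv[:,0]-c['cx'])/f,(uv[:,1]-c['cy'])/f,np.ones(len(uv))]@R
    return o+d*((z-o[2])/d[:,2])[:,None]
def rect(n,img,cx,cy,z,half,px):
    # rectified view of the plane z: columns=+x right, rows=+y up
    g=np.linspace(-half,half,px); X,Y=np.meshgrid(cx+g,cy-g)
    uv=proj(n,np.c_[X.ravel(),Y.ravel(),np.full(X.size,z)]).astype(np.float32)
    return cv2.remap(img,uv[:,0].reshape(px,px),uv[:,1].reshape(px,px),cv2.INTER_CUBIC)
E
python3 - <<'E'
from h import *
S=cv2.imread('pics/side0.png');T=cv2.imread('pics/top0.png')
o=[]
for n,i in(('side',S),('top',T)):
  o.append(np.hstack([cv2.resize(rect(n,i,.619,.200,.162,.06,300),(300,300)),rect(n,i,.523,-.276,.013,.14,300)]))
out=np.clip(np.vstack(o).astype(float)*1.5,0,255).astype(np.uint8)
for x in(0,300):
  for y in(0,300): cv2.drawMarker(out,(x+150,y+150),(0,0,255),cv2.MARKER_CROSS,10,1)
cv2.imwrite('pics/r0.png',out)
E
```

```text
(no output)
```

View pics/r0.png

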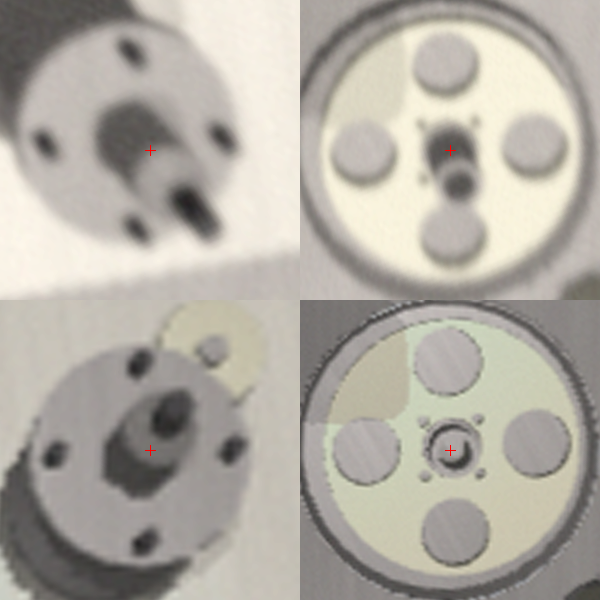

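```bash
cat >> h.py <<'E'
def blobs(n,img,cx,cy,z,half,px,rad,win,ang0,dark=True):
    r=cv2.cvtColor(rect(n,img,cx,cy,z,half,px),cv2.COLOR_BGR2GRAY).astype(float)
    g=np.linspace(-half,half,px); X,Y=np.meshgrid(g,-g); res=[]
    for k in range(4):
        a=np.radians(ang0+90*k); p=np.array([rad*np.cos(a),rad*np.sin(a)])
        for it in range(15):
            m=(np.hypot(X-p[0],Y-p[1])<win)
            v=r[m]; hi,lo=np.percentile(v,85),np.percentile(v,3)
            w=np.clip((hi+lo)/2-v+(hi-lo)*.15,0,None)
            p=np.array([(X[m]*w).sum(),(Y[m]*w).sum()])/w.sum()
        res.append(p+[cx,cy])
    return np.array(res)
def summ(b):
    d=b[0]-b[2];e=b[1]-b[3]
    return b.mean(0).round(4),np.degrees(np.arctan2(d[1],d[0])).round(2),(np.degrees(np.arctan2(e[1],e[0]))-90).round(2),np.linalg.norm(d).round(4),np.linalg.norm(e).round(4)
E
python3 - <<'E'
from h import *
S=cv2.imread('pics/side0.png');T=cv2.imread('pics/top0.png')
for n,i in(('side',S),('top',T)):
  print(n,'pins',summ(blobs(n,i,.6175,.200,.156,.06,480,.036,.010,1.5)))
  print(n,'cuph',summ(blobs(n,i,.524,-.276,.010,.14,560,.080,.044,2.5)))
print('pinh',summ(blobs('top',T,.524,-.276,.011,.14,840,.036,.009,47.5)))
o=[]
for n,i in(('side',S),('top',T)):
  c=i.copy().astype(float)
  a=np.radians(np.arange(0,360,3))
  o.append((n,))
E
```

```text
side pins (array([0.6155, 0.2003]), np.float64(2.23), np.float64(1.57), np.float64(0.0715), np.float64(0.0712))
side cuph (array([ 0.5336, -0.2713]), np.float64(-2.08), np.float64(3.0), np.float64(0.199), np.float64(0.0833))
top pins (array([0.6174, 0.2002]), np.float64(1.79), np.float64(1.74), np.float64(0.0716), np.float64(0.0734))
top cuph (array([ 0.5456, -0.2972]), np.float64(-4.37), np.float64(9.97), np.float64(0.2084), np.float64(0.2016))
pinh (array([ 0.5225, -0.2791]), np.float64(64.29), np.float64(42.5), np.float64(0.0528), np.float64(0.0554))
```

```bash
cat >> h.py <<'E'
def cupholes(n,img,cx,cy,z,a0,px=700):
    half=.14; r=rect(n,img,cx,cy,z,half,px)
    sat=cv2.GaussianBlur(cv2.cvtColor(r,cv2.COLOR_BGR2HSV)[:,:,1],(0,0),1.5)
    g=np.linspace(-half,half,px); X,Y=np.meshgrid(g,-g); R=np.hypot(X,Y)
    m=((R>.035)&(R<.115)); t,_=cv2.threshold(sat[m].reshape(-1,1),0,255,cv2.THRESH_OTSU)
    b=((sat<=t)&(R>.03)&(R<.122)).astype(np.uint8)
    nn,l,st,c=cv2.connectedComponentsWithStats(b); out=[]
    for k in range(4):
        a=np.radians(a0+90*k); p=.08*np.array([np.cos(a),np.sin(a)])
        j=l[int((half-p[1])/(2*half)*px),int((p[0]+half)/(2*half)*px)]
        ct=max(cv2.findContours((l==j).astype(np.uint8),cv2.RETR_EXTERNAL,cv2.CHAIN_APPROX_NONE)[0],key=len)
        e=cv2.fitEllipse(ct); out.append([cx-half+e[0][0]*2*half/(px-1),cy+half-e[0][1]*2*half/(px-1)]); print(j,st[j,4],np.round(np.array(e[1])*2*half/px*1000,1),end=' ')
    return np.array(out),(l>0).astype(np.uint8)*90+r[:,:,1]//3
E
python3 - <<'E'
from h import *
S=cv2.imread('pics/side0.png');T=cv2.imread('pics/top0.png')
for n,i in(('side',S),('top',T)):
  b,v=cupholes(n,i,.524,-.276,.010,2.5); print(n,summ(b)); cv2.imwrite(f'pics/ch_{n}.png',cv2.resize(v,(400,400)))
E
python3 -c "
import cv2,numpy as np
cv2.imwrite('pics/ch.png',np.hstack([cv2.imread('pics/ch_side.png'),cv2.imread('pics/ch_top.png')]))"
```

```text
6 14225 [50.3 57.2] 1 15253 [52.5 58.7] 7 14864 [52.6 57. ] 9 21073 [54.3 88.3] side (array([ 0.5228, -0.2724]), np.float64(2.47), np.float64(3.55), np.float64(0.1599), np.float64(0.1467))
29 18925 [61.5 62. ] 11 20474 [64.  64.5] 33 19574 [61.7 63.9] 42 18542 [60.4 61.9] top (array([ 0.524, -0.273]), np.float64(2.7), np.float64(2.59), np.float64(0.1594), np.float64(0.1597))
```

View pics/ch.png

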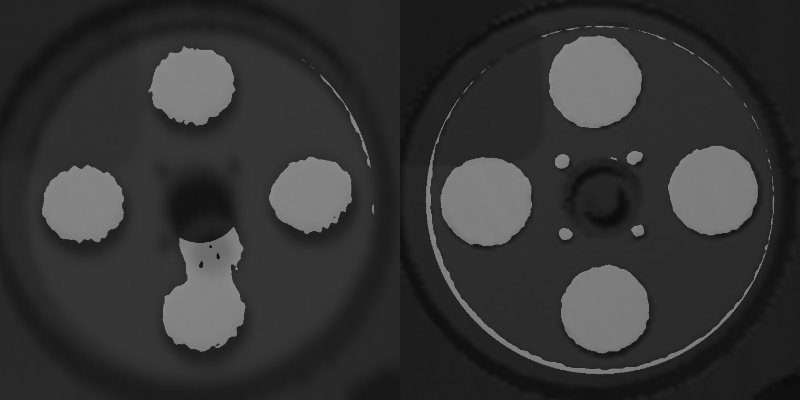

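```bash
cat > ov.py <<'E'
from h import *
def circ(n,img,c,r,z,col,s,off):
    a=np.radians(np.arange(0,361,4)); p=proj(n,np.c_[c[0]+r*np.cos(a),c[1]+r*np.sin(a),np.full(a.size,z)])
    cv2.polylines(img,[np.round((p+.5-off)*s*16).astype(np.int32)],False,col,1,cv2.LINE_AA,4)
def dial(n,img,c,z,ang,s,off):
    circ(n,img,c,.12,z+.01,(0,0,255),s,off); circ(n,img,c,.022,z+.04,(0,255,0),s,off)
    for k in range(4):
        a=np.radians(ang+90*k); d=np.array([np.cos(a),np.sin(a)])
        circ(n,img,c+.036*d,.0053,z+.01,(255,0,255),s,off)
        a+=np.pi/4; d=np.array([np.cos(a),np.sin(a)]); circ(n,img,c+.08*d,.032,z+.01,(255,0,0),s,off)
def turret(n,img,c,ang,s,off):
    circ(n,img,c,.045,.15,(0,0,255),s,off);circ(n,img,c,.006,.212,(0,255,0),s,off)
    for k in range(4):
        a=np.radians(ang+90*k); circ(n,img,c+.036*np.array([np.cos(a),np.sin(a)]),.004,.162,(255,0,255),s,off)
def crop(img,off,w,h,s): 
    off=np.array(off); return cv2.resize(img[off[1]:off[1]+h,off[0]:off[0]+w],None,fx=s,fy=s,interpolation=cv2.INTER_CUBIC)
E
python3 - <<'E'
from ov import *
S=cv2.imread('pics/side0.png');T=cv2.imread('pics/top0.png')
for n in('side','top'):
  c=camera_info(n); print(n,-c['view'][:3,:3].T@c['view'][:3,3])
o=[]
for n,i,od,ot in(('side',S,(240,145),(150,235)),('top',T,(262,177),(110,160))):
  a=crop(i,od,110,80,4);dial(n,a,np.array([.5235,-.2745]),.003,47.65,4,np.array(od))
  b=crop(i,ot,60,60,5);turret(n,b,np.array([.617,.2002]),1.75,5,np.array(ot)); b=cv2.copyMakeBorder(b,0,20,0,0,cv2.BORDER_CONSTANT)
  o.append(np.hstack([a,b])[:300])
im=np.vstack(o);print(im.shape);cv2.imwrite('pics/ov0.png',im)
E
```

```text
side [0.27908267 0.59137902 0.83719436]
top [ 0.40300627 -0.08296226  1.05119954]
(600, 740, 3)
```

View pics/ov0.png

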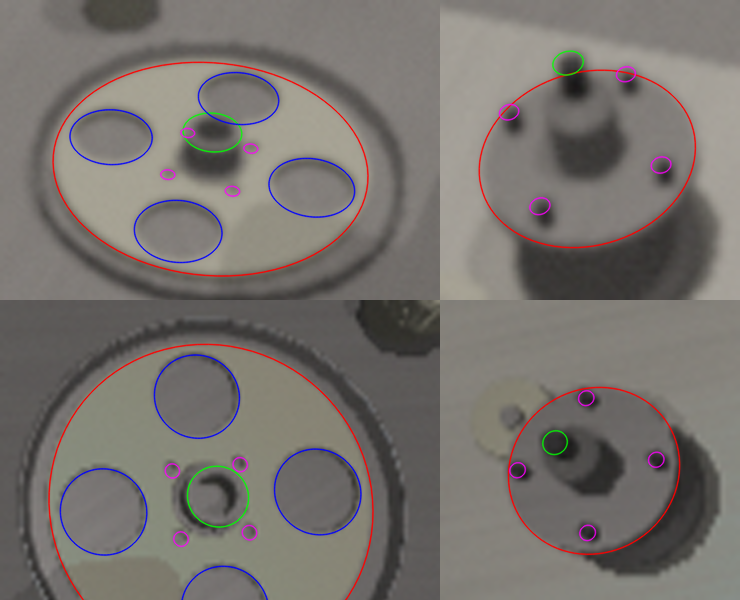

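Run:
```python
from ov import *
S=cv2.imread('pics/side0.png');T=cv2.imread('pics/top0.png')
o=[]
for n,i,od in(('side',S,(275,168)),('top',T,(297,207))):
  a=crop(i,od,38,38,10);b=a.copy();dial(n,b,np.array([.5235,-.2745]),.003,47.65,10,np.array(od))
  o.append(np.vstack([a,b])[:,:])
im=np.hstack(o);im=cv2.resize(im,(600,600));cv2.imwrite('pics/ov1.png',np.clip(im*1.3,0,255))
```

```text
[ WARN:0@0.628] global loadsave.cpp:1063 imwrite_ Unsupported depth image for selected encoder is fallbacked to CV_8U.
```

View pics/ov1.png

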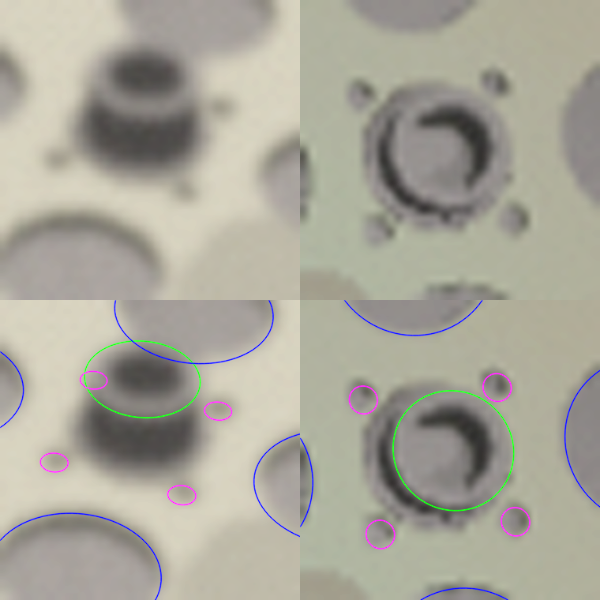

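Request:
jog_arm(steps=[{"delta_pos":[18,16,0],"turn":4},{"delta_pos":[45,40,0],"turn":10},{"delta_pos":[73,65,0],"turn":17},{"delta_pos":[100,90,0],"turn":24},{"delta_pos":[128,115,0],"turn":31},{"delta_pos":[156,140,0],"turn":38},{"delta_pos":[184,165,0],"turn":45},{"delta_pos":[212,190,0],"turn":52},{"delta_pos":[240,215,-10],"turn":59},{"delta_pos":[268,240,-30],"turn":66},{"delta_pos":[296,265,-55],"turn":73},{"delta_pos":[324,290,-80],"turn":80},{"delta_pos":[345,310,-105],"turn":86},{"delta_pos":[360,323,-125],"turn":90},{"delta_pos":[368.5,330.5,-140],"turn":90},{"delta_pos":[368.5,330.5,-140],"turn":90},{"delta_pos":[368.5,330.5,-140],"turn":90},{"delta_pos":[368.5,330.5,-140],"turn":90}])

```text
$.steps[0]: bad value
```

Request:
jog_arm(steps=[{"fingers":100,"delta_pos":[18,16,0],"turn":4},{"fingers":100,"delta_pos":[45,40,0],"turn":10},{"fingers":100,"delta_pos":[73,65,0],"turn":17},{"fingers":100,"delta_pos":[100,90,0],"turn":24},{"fingers":100,"delta_pos":[128,115,0],"turn":31},{"fingers":100,"delta_pos":[156,140,0],"turn":38},{"fingers":100,"delta_pos":[184,165,0],"turn":45},{"fingers":100,"delta_pos":[212,190,0],"turn":52},{"fingers":100,"delta_pos":[240,215,-10],"turn":59},{"fingers":100,"delta_pos":[268,240,-30],"turn":66},{"fingers":100,"delta_pos":[296,265,-55],"turn":73},{"fingers":100,"delta_pos":[324,290,-80],"turn":80},{"fingers":100,"delta_pos":[345,310,-105],"turn":86},{"fingers":100,"delta_pos":[360,323,-125],"turn":90},{"fingers":100,"delta_pos":[368.5,330.5,-140],"turn":90},{"fingers":100,"delta_pos":[368.5,330.5,-140],"turn":90},{"fingers":100,"delta_pos":[368.5,330.5,-140],"turn":90},{"fingers":100,"delta_pos":[368.5,330.5,-140],"turn":90}])

```text
time_s: 2.5
position: [0.5237, -0.2759, 0.1004]
tcp_rot: [[0.969, 0.001, -0.248], [0.248, -0.001, 0.969], [0.001, -1.0, -0.001]]
force: [0.3, -0.8, 0.9]
opening: 1.002
```

Request:
jog_arm(steps=[{"fingers":100,"delta_pos":[0,1,-15],"turn":0},{"fingers":100,"delta_pos":[0,1,-32],"turn":0},{"fingers":100,"delta_pos":[0,1,-48],"turn":0},{"fingers":100,"delta_pos":[0,1,-60],"turn":0},{"fingers":100,"delta_pos":[0,1,-67],"turn":0},{"fingers":100,"delta_pos":[0,1,-67],"turn":0},{"fingers":100,"delta_pos":[0,1,-67],"turn":0},{"fingers":65,"delta_pos":[0,1,-67],"turn":0},{"fingers":60,"delta_pos":[0,1,-67],"turn":0},{"fingers":56,"delta_pos":[0,1,-67],"turn":0},{"fingers":52,"delta_pos":[0,1,-67],"turn":0},{"fingers":48,"delta_pos":[0,1,-67],"turn":0},{"fingers":44,"delta_pos":[0,1,-67],"turn":0},{"fingers":40,"delta_pos":[0,1,-67],"turn":0},{"fingers":40,"delta_pos":[0,1,-67],"turn":0}])

```text
time_s: 3.75
position: [0.5233, -0.2739, 0.0326]
tcp_rot: [[0.969, -0.001, -0.249], [0.249, 0.0, 0.969], [-0.001, -1.0, 0.0]]
force: [-1.5, -0.4, 0.7]
opening: 0.505
```

Request:
jog_arm(steps=[{"fingers":90,"delta_pos":[0,0,0],"turn":0},{"fingers":90,"delta_pos":[0,0,0],"turn":0},{"fingers":90,"delta_pos":[0,0,0],"turn":-4},{"fingers":90,"delta_pos":[0,0,0],"turn":-11},{"fingers":90,"delta_pos":[0,0,0],"turn":-18},{"fingers":90,"delta_pos":[0,0,0],"turn":-25},{"fingers":90,"delta_pos":[0,0,0],"turn":-32},{"fingers":90,"delta_pos":[0,0,0],"turn":-39},{"fingers":90,"delta_pos":[0,0,0],"turn":-46},{"fingers":90,"delta_pos":[0,0,0],"turn":-53},{"fingers":90,"delta_pos":[0,0,0],"turn":-60},{"fingers":90,"delta_pos":[0,0,0],"turn":-67},{"fingers":90,"delta_pos":[0,0,0],"turn":-74},{"fingers":90,"delta_pos":[0,0,0],"turn":-81},{"fingers":80,"delta_pos":[0,0,0],"turn":-87},{"fingers":70,"delta_pos":[0,0,0],"turn":-90},{"fingers":65,"delta_pos":[0,0,0],"turn":-90},{"fingers":60,"delta_pos":[0,0,0],"turn":-90},{"fingers":56,"delta_pos":[0,0,0],"turn":-90},{"fingers":52,"delta_pos":[0,0,0],"turn":-90}])

```text
time_s: 5.42
position: [0.5237, -0.2739, 0.0325]
tcp_rot: [[0.249, 0.0, 0.969], [-0.969, 0.0, 0.249], [-0.0, -1.0, 0.0]]
force: [0.6, -0.2, -0.4]
opening: 0.565
```

Request:
jog_arm(steps=[{"fingers":48,"delta_pos":[0,0,0],"turn":0},{"fingers":44,"delta_pos":[0,0,0],"turn":0},{"fingers":40,"delta_pos":[0,0,0],"turn":0},{"fingers":35,"delta_pos":[0,0,0],"turn":0},{"fingers":35,"delta_pos":[0,0,0],"turn":0},{"fingers":35,"delta_pos":[0,0,5],"turn":0},{"fingers":35,"delta_pos":[0,0,15],"turn":0},{"fingers":35,"delta_pos":[0,0,30],"turn":0},{"fingers":35,"delta_pos":[0,0,30],"turn":0}])

```text
time_s: 6.17
position: [0.5244, -0.2742, 0.0648]
tcp_rot: [[0.248, 0.002, 0.969], [-0.969, -0.002, 0.248], [0.002, -1.0, 0.002]]
force: [0.3, -1.5, -4.4]
opening: 0.503
```

Run:
```python
from ov import *
s=read_state();print(s['time_s'],s['position'],s['force'],s['moment'],s['opening'])
o=[]
for n in('side','top'):
  i=cv2.cvtColor(capture(n),cv2.COLOR_RGB2BGR); cv2.imwrite(f'pics/{n}1.png',i); o.append(i)
cv2.imwrite('pics/b1.png',cv2.resize(np.hstack(o),(800,300)))
```

```text
6.1667 [ 0.52442584 -0.27416087  0.06483471] [ 0.30314957 -1.48118493 -4.35671427] [-0.04262597 -0.03702968  0.03918598] 0.5025907689977543
```

View pics/b1.png

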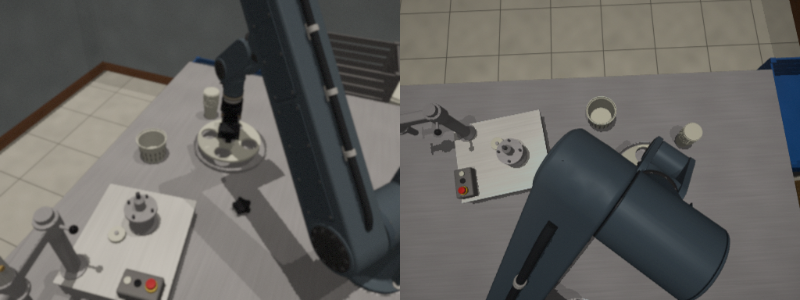

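Request:
jog_arm(steps=[{"fingers":35,"delta_pos":[0,0,15],"turn":0},{"fingers":35,"delta_pos":[0,0,40],"turn":0},{"fingers":35,"delta_pos":[0,3,70],"turn":1},{"fingers":35,"delta_pos":[2,12,100],"turn":3},{"fingers":35,"delta_pos":[6,30,130],"turn":6},{"fingers":35,"delta_pos":[11,55,158],"turn":9},{"fingers":35,"delta_pos":[16,82,182],"turn":12},{"fingers":35,"delta_pos":[22,110,200],"turn":15},{"fingers":35,"delta_pos":[28,140,210],"turn":18},{"fingers":35,"delta_pos":[34,170,215],"turn":21},{"fingers":35,"delta_pos":[40,200,215],"turn":24},{"fingers":35,"delta_pos":[46,230,215],"turn":27},{"fingers":35,"delta_pos":[52,260,215],"turn":30},{"fingers":35,"delta_pos":[58,290,215],"turn":33},{"fingers":35,"delta_pos":[64,320,215],"turn":36},{"fingers":35,"delta_pos":[70,350,215],"turn":39},{"fingers":35,"delta_pos":[76,380,215],"turn":42},{"fingers":35,"delta_pos":[81,408,215],"turn":44},{"fingers":35,"delta_pos":[85,432,215],"turn":44},{"fingers":35,"delta_pos":[88,450,215],"turn":44}])

```text
time_s: 7.93
position: [0.6104, 0.1786, 0.2759]
tcp_rot: [[0.852, -0.004, 0.523], [-0.523, 0.001, 0.852], [-0.003, -1.0, -0.001]]
force: [0.4, -0.0, -4.7]
opening: 0.506
```

Request:
jog_arm(steps=[{"fingers":35,"delta_pos":[3,12,0],"turn":0},{"fingers":35,"delta_pos":[4,20,0],"turn":0},{"fingers":35,"delta_pos":[5,24,0],"turn":0},{"fingers":35,"delta_pos":[5,24,0],"turn":0},{"fingers":35,"delta_pos":[5,24,0],"turn":0},{"fingers":35,"delta_pos":[5,24,0],"turn":0}])

```text
time_s: 8.43
position: [0.6165, 0.1988, 0.2775]
tcp_rot: [[0.851, -0.001, 0.525], [-0.525, -0.001, 0.851], [-0.0, -1.0, -0.001]]
force: [0.7, 0.2, -4.3]
opening: 0.499
```

Run:
```python
from ov import *
s=read_state();print(s['time_s'],s['position'],s['force'],s['moment'],s['opening'],np.degrees(np.arctan2(s['tcp_rot'][1][0],s['tcp_rot'][0][0])))
o=[]
for n in('side','top'):
  i=cv2.cvtColor(capture(n),cv2.COLOR_RGB2BGR); cv2.imwrite(f'pics/{n}2.png',i); o.append(i)
cv2.imwrite('pics/b2.png',cv2.resize(np.hstack(o),(800,300)))
off=np.array([100,170]); p=s['position']
a=crop(o[0],off,150,150,4); dial('side',a,p[:2],p[2]-.0296,47.65+44.1,4,off); cv2.imwrite('pics/c2.png',a)
```

```text
8.4333 [0.61653393 0.19884847 0.27746205] [ 0.65313029  0.23351121 -4.32103062] [ 0.03383261 -0.05244522 -0.02398926] 0.49914433202361896 -31.701295967948358
```

View pics/b2.png

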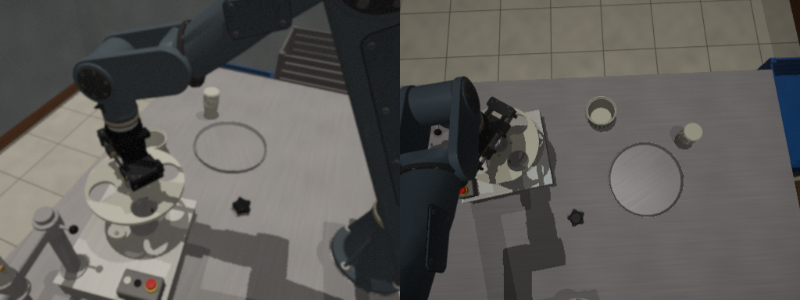

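View pics/c2.png

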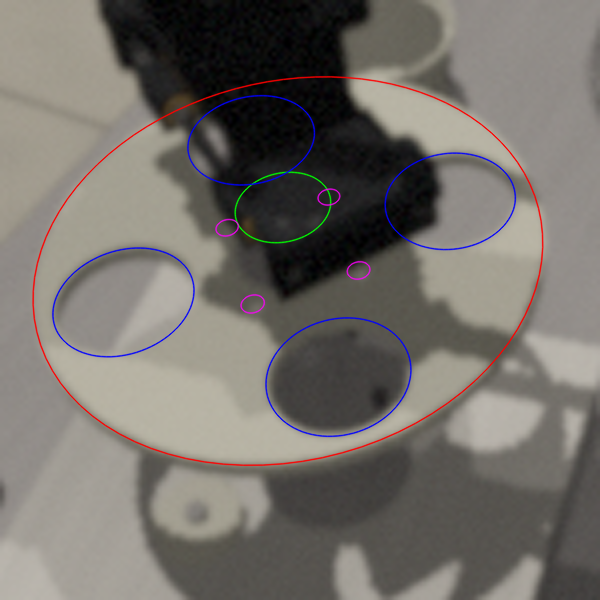

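Request:
jog_arm(steps=[{"fingers":35,"delta_pos":[0,1.5,-6],"turn":0.2},{"fingers":35,"delta_pos":[0,1.5,-14],"turn":0.2},{"fingers":35,"delta_pos":[0,1.5,-22],"turn":0.2},{"fingers":35,"delta_pos":[0,1.5,-30],"turn":0.2},{"fingers":35,"delta_pos":[0,1.5,-38],"turn":0.2},{"fingers":35,"delta_pos":[0,1.5,-46],"turn":0.2},{"fingers":35,"delta_pos":[0,1.5,-50],"turn":0.2},{"fingers":35,"delta_pos":[0,1.5,-50],"turn":0.2},{"fingers":35,"delta_pos":[0,1.5,-50],"turn":0.2}])

```text
time_s: 9.28
position: [0.6166, 0.2016, 0.2272]
tcp_rot: [[0.853, -0.001, 0.521], [-0.521, -0.0, 0.853], [-0.0, -1.0, -0.0]]
force: [0.2, 0.4, -4.1]
opening: 0.504
```

Run:
```python
from ov import *
s=read_state();print(s['time_s'],s['position'],s['force'],s['moment'],s['opening'],np.degrees(np.arctan2(s['tcp_rot'][1][0],s['tcp_rot'][0][0])))
n='side'
i=cv2.cvtColor(capture(n),cv2.COLOR_RGB2BGR); cv2.imwrite(f'pics/{n}3.png',i)
off=np.array([100,180]); p=s['position']
a=crop(i,off,150,150,4); dial('side',a,p[:2],p[2]-.0296,47.65+44.1,4,off); turret('side',a,np.array([.6165,.2003]),1.75,4,off); cv2.imwrite('pics/c3.png',a)
```

```text
9.2833 [0.61661415 0.20160361 0.22718202] [ 0.17939457  0.4232957  -4.14783216] [-0.01128657 -0.10853757 -0.00613212] 0.5037565341724893 -31.42875576373938
```

View pics/c3.png

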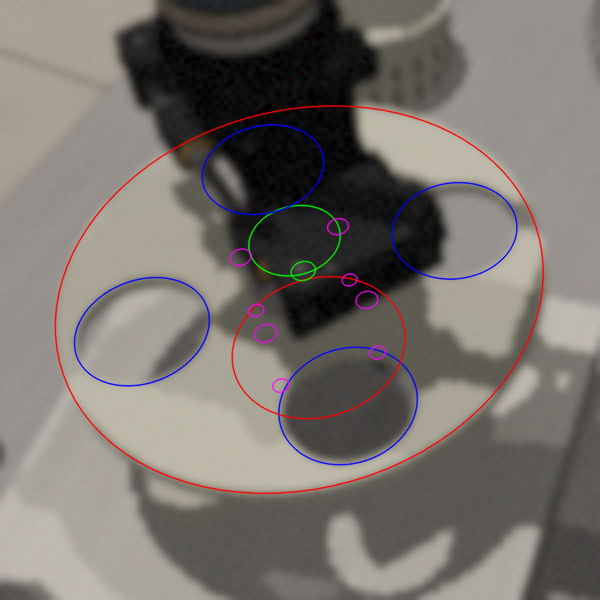

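Request:
jog_arm(steps=[{"fingers":35,"delta_pos":[0,-1.2,-3],"turn":0},{"fingers":35,"delta_pos":[0,-1.2,-6],"turn":0},{"fingers":35,"delta_pos":[0,-1.2,-9],"turn":0},{"fingers":35,"delta_pos":[0,-1.2,-11],"turn":0},{"fingers":35,"delta_pos":[0,-1.2,-11],"turn":0},{"fingers":35,"delta_pos":[0,-1.2,-11],"turn":0},{"fingers":35,"delta_pos":[0,-1.2,-11],"turn":0}])

```text
time_s: 9.92
position: [0.6167, 0.2004, 0.2166]
tcp_rot: [[0.853, 0.0, 0.522], [-0.522, 0.0, 0.853], [0.0, -1.0, 0.0]]
force: [0.3, -0.4, -4.8]
opening: 0.505
```

Request:
jog_arm(steps=[{"fingers":35,"delta_pos":[0,0,-1],"turn":0},{"fingers":35,"delta_pos":[0,0,-2],"turn":0},{"fingers":35,"delta_pos":[0,0,-2],"turn":0},{"fingers":35,"delta_pos":[0,0,-2],"turn":0}])

```text
time_s: 10.25
position: [0.6166, 0.2004, 0.2145]
tcp_rot: [[0.853, -0.0, 0.521], [-0.521, -0.0, 0.853], [-0.0, -1.0, -0.0]]
force: [0.7, 0.9, -5.8]
opening: 0.501
```

Request:
jog_arm(steps=[{"fingers":35,"delta_pos":[0,0,-0.5],"turn":0},{"fingers":35,"delta_pos":[0,0,-1],"turn":0},{"fingers":35,"delta_pos":[0,0,-1.5],"turn":0},{"fingers":35,"delta_pos":[0,0,-1.5],"turn":0},{"fingers":35,"delta_pos":[0,0,-1.5],"turn":0}])

```text
time_s: 10.67
position: [0.6166, 0.2004, 0.213]
tcp_rot: [[0.853, -0.0, 0.521], [-0.521, 0.0, 0.853], [-0.0, -1.0, -0.0]]
force: [-0.1, 0.5, -4.4]
opening: 0.504
```

Request:
jog_arm(steps=[{"fingers":35,"delta_pos":[0,0,-0.5],"turn":0},{"fingers":35,"delta_pos":[0,0,-1],"turn":0},{"fingers":35,"delta_pos":[0,0,-1.5],"turn":0},{"fingers":35,"delta_pos":[0,0,-1.5],"turn":0},{"fingers":35,"delta_pos":[0,0,-1.5],"turn":0}])

```text
time_s: 11.08
position: [0.6166, 0.2004, 0.2114]
tcp_rot: [[0.853, -0.0, 0.521], [-0.521, -0.0, 0.853], [-0.0, -1.0, -0.0]]
force: [0.2, -0.1, -4.8]
opening: 0.502
```

Request:
jog_arm(steps=[{"fingers":35,"delta_pos":[0,0,-1],"turn":0},{"fingers":35,"delta_pos":[0,0,-2],"turn":0},{"fingers":35,"delta_pos":[0,0,-3],"turn":0},{"fingers":35,"delta_pos":[0,0,-4],"turn":0},{"fingers":35,"delta_pos":[0,0,-5],"turn":0},{"fingers":35,"delta_pos":[0,0,-5],"turn":0},{"fingers":35,"delta_pos":[0,0,-5],"turn":0}])

```text
time_s: 11.67
position: [0.6166, 0.2004, 0.2064]
tcp_rot: [[0.853, -0.0, 0.521], [-0.521, -0.0, 0.853], [-0.0, -1.0, -0.0]]
force: [-0.4, -0.4, -4.8]
opening: 0.503
```

Request:
jog_arm(steps=[{"fingers":35,"delta_pos":[0,0,-2],"turn":0},{"fingers":35,"delta_pos":[0,0,-4],"turn":0},{"fingers":35,"delta_pos":[0,0,-6],"turn":0},{"fingers":35,"delta_pos":[0,0,-8],"turn":0},{"fingers":35,"delta_pos":[0,0,-10],"turn":0},{"fingers":35,"delta_pos":[0,0,-11],"turn":0},{"fingers":35,"delta_pos":[0,0,-12],"turn":0},{"fingers":35,"delta_pos":[0,0,-12],"turn":0},{"fingers":35,"delta_pos":[0,0,-12],"turn":0}])

```text
time_s: 12.42
position: [0.6166, 0.2004, 0.1945]
tcp_rot: [[0.853, -0.0, 0.521], [-0.521, -0.0, 0.853], [-0.0, -1.0, -0.0]]
force: [0.1, 0.1, -4.2]
opening: 0.503
```

Run:
```python
from ov import *
s=read_state();print(s['time_s'],s['position'],s['force'],s['moment'],s['opening'],np.degrees(np.arctan2(s['tcp_rot'][1][0],s['tcp_rot'][0][0])))
n='side'
i=cv2.cvtColor(capture(n),cv2.COLOR_RGB2BGR); cv2.imwrite(f'pics/{n}4.png',i)
off=np.array([100,180]); p=s['position']
a=crop(i,off,150,150,4); dial('side',a,p[:2],p[2]-.0296,91.8,4,off); cv2.imwrite('pics/c4.png',a)
```

```text
12.4167 [0.61662375 0.20037936 0.19448844] [ 0.10444203  0.08442037 -4.23815599] [-0.05538994 -0.04423119 -0.01482177] 0.5028239106025097 -31.430947023475397
```

View pics/c4.png

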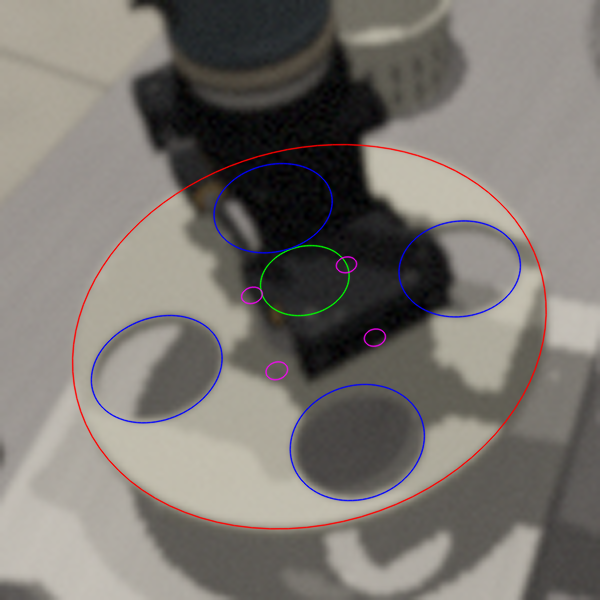

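Request:
jog_arm(steps=[{"fingers":35,"delta_pos":[0,0,-0.8],"turn":0},{"fingers":35,"delta_pos":[0,0,-1.6],"turn":0},{"fingers":35,"delta_pos":[0,0,-2.4],"turn":0},{"fingers":35,"delta_pos":[0,0,-3.2],"turn":0},{"fingers":35,"delta_pos":[0,0,-4],"turn":0},{"fingers":35,"delta_pos":[0,0,-4],"turn":0},{"fingers":35,"delta_pos":[0,0,-4],"turn":0}])

```text
time_s: 13.05
position: [0.6166, 0.2004, 0.1904]
tcp_rot: [[0.853, -0.0, 0.521], [-0.521, -0.0, 0.853], [-0.0, -1.0, -0.0]]
force: [0.7, -0.4, -3.6]
opening: 0.505
```

Request:
jog_arm(steps=[{"fingers":35,"delta_pos":[0,0,-0.5],"turn":0},{"fingers":35,"delta_pos":[0,0,-1],"turn":0},{"fingers":35,"delta_pos":[0,0,-1.5],"turn":0},{"fingers":35,"delta_pos":[0,0,-2],"turn":0},{"fingers":35,"delta_pos":[0,0,-2],"turn":0},{"fingers":35,"delta_pos":[0,0,-2],"turn":0}])

```text
time_s: 13.55
position: [0.6166, 0.2004, 0.1885]
tcp_rot: [[0.853, -0.0, 0.521], [-0.521, 0.0, 0.853], [-0.0, -1.0, -0.0]]
force: [0.6, 0.4, -5.1]
opening: 0.503
```

Run:
```python
from ov import *
s=read_state();print(s['time_s'],s['position'],s['force'],s['moment'],s['opening'])
```

```text
13.55 [0.61663523 0.20038905 0.18851313] [ 0.64862724  0.35203867 -5.11510588] [-0.03263824 -0.04917592  0.00655665] 0.503271736616252
```

Request:
jog_arm(steps=[{"fingers":35,"delta_pos":[0,0,-0.8],"turn":0},{"fingers":35,"delta_pos":[0,0,-1.6],"turn":0},{"fingers":35,"delta_pos":[0,0,-2.4],"turn":0},{"fingers":35,"delta_pos":[0,0,-3.2],"turn":0},{"fingers":35,"delta_pos":[0,0,-4],"turn":0},{"fingers":35,"delta_pos":[0,0,-4],"turn":0},{"fingers":35,"delta_pos":[0,0,-4],"turn":0}])

```text
time_s: 14.13
position: [0.6166, 0.2004, 0.1844]
tcp_rot: [[0.853, -0.0, 0.521], [-0.521, -0.0, 0.853], [-0.0, -1.0, -0.0]]
force: [0.8, -0.7, -4.2]
opening: 0.506
```

Request:
jog_arm(steps=[{"fingers":35,"delta_pos":[0,0,-0.6],"turn":0},{"fingers":35,"delta_pos":[0,0,-1.2],"turn":0},{"fingers":35,"delta_pos":[0,0,-1.8],"turn":0},{"fingers":35,"delta_pos":[0,0,-2.4],"turn":0},{"fingers":35,"delta_pos":[0,0,-3],"turn":0},{"fingers":35,"delta_pos":[0,0,-3],"turn":0},{"fingers":35,"delta_pos":[0,0,-3],"turn":0}])

```text
time_s: 14.72
position: [0.6166, 0.2004, 0.1815]
tcp_rot: [[0.853, -0.0, 0.521], [-0.521, -0.0, 0.853], [-0.0, -1.0, -0.0]]
force: [-0.4, -1.0, -4.5]
opening: 0.507
```

Request:
jog_arm(steps=[{"fingers":35,"delta_pos":[0,0,-0.3],"turn":0},{"fingers":35,"delta_pos":[0,0,-0.6],"turn":0},{"fingers":35,"delta_pos":[0,0,-1],"turn":0},{"fingers":35,"delta_pos":[0,0,-1],"turn":0},{"fingers":35,"delta_pos":[0,0,-1],"turn":0}])

```text
time_s: 15.13
position: [0.6166, 0.2004, 0.1805]
tcp_rot: [[0.853, -0.0, 0.521], [-0.521, -0.0, 0.853], [-0.0, -1.0, -0.0]]
force: [1.0, -0.3, -4.8]
opening: 0.506
```

Underside is about 0.151 m; feeling for the face.

Request:
jog_arm(steps=[{"fingers":35,"delta_pos":[0,0,-0.3],"turn":0},{"fingers":35,"delta_pos":[0,0,-0.6],"turn":0},{"fingers":35,"delta_pos":[0,0,-0.6],"turn":0},{"fingers":35,"delta_pos":[0,0,-0.6],"turn":0}])

```text
time_s: 15.47
position: [0.6166, 0.2004, 0.1799]
tcp_rot: [[0.853, -0.0, 0.521], [-0.521, 0.0, 0.853], [-0.0, -1.0, -0.0]]
force: [0.2, 0.3, -3.7]
opening: 0.5
```

Request:
jog_arm(steps=[{"fingers":35,"delta_pos":[0,0,-0.2],"turn":0},{"fingers":35,"delta_pos":[0,0,-0.4],"turn":0},{"fingers":35,"delta_pos":[0,0,-0.4],"turn":0},{"fingers":35,"delta_pos":[0,0,-0.4],"turn":0}])

```text
time_s: 15.8
position: [0.6166, 0.2004, 0.1796]
tcp_rot: [[0.853, 0.0, 0.521], [-0.521, -0.0, 0.853], [0.0, -1.0, 0.0]]
force: [0.4, -0.9, -4.9]
opening: 0.503
```

Request:
jog_arm(steps=[{"fingers":35,"delta_pos":[0,0,-0.2],"turn":0},{"fingers":35,"delta_pos":[0,0,-0.4],"turn":0},{"fingers":35,"delta_pos":[0,0,-0.4],"turn":0},{"fingers":35,"delta_pos":[0,0,-0.4],"turn":0}])

```text
time_s: 16.13
position: [0.6167, 0.2004, 0.1796]
tcp_rot: [[0.853, 0.0, 0.521], [-0.521, -0.0, 0.853], [0.0, -1.0, 0.0]]
force: [-0.9, -0.7, -1.2]
opening: 0.505
```

Request:
jog_arm(steps=[{"fingers":35,"delta_pos":[0,0,-0.2],"turn":0},{"fingers":35,"delta_pos":[0,0,-0.4],"turn":0},{"fingers":35,"delta_pos":[0,0,-0.4],"turn":0},{"fingers":35,"delta_pos":[0,0,-0.4],"turn":0}])

```text
time_s: 16.47
position: [0.6167, 0.2004, 0.1795]
tcp_rot: [[0.853, 0.0, 0.521], [-0.521, -0.0, 0.853], [0.0, -1.0, 0.0]]
force: [-2.3, -0.6, 4.0]
opening: 0.505
```

Request:
jog_arm(steps=[{"fingers":35,"delta_pos":[0,0,0.3],"turn":0},{"fingers":35,"delta_pos":[0,0,0.3],"turn":0},{"fingers":52,"delta_pos":[0,0,0.3],"turn":0},{"fingers":55,"delta_pos":[0,0,0.3],"turn":0},{"fingers":60,"delta_pos":[0,0,0.3],"turn":0},{"fingers":66,"delta_pos":[0,0,0.3],"turn":0},{"fingers":75,"delta_pos":[0,0,0.3],"turn":0},{"fingers":85,"delta_pos":[0,0,0.3],"turn":0},{"fingers":85,"delta_pos":[0,0,0.3],"turn":0},{"fingers":85,"delta_pos":[0,0,0.3],"turn":0}])

```text
time_s: 17.3
position: [0.6167, 0.2004, 0.1789]
tcp_rot: [[0.853, 0.0, 0.521], [-0.521, 0.0, 0.853], [0.0, -1.0, 0.0]]
force: [0.4, 0.7, -1.0]
opening: 0.82
```

Request:
jog_arm(steps=[{"fingers":85,"delta_pos":[0,0,6],"turn":0},{"fingers":85,"delta_pos":[0,0,18],"turn":0},{"fingers":85,"delta_pos":[0,0,34],"turn":0},{"fingers":85,"delta_pos":[0,0,54],"turn":0},{"fingers":85,"delta_pos":[0,0,76],"turn":0},{"fingers":85,"delta_pos":[0,0,100],"turn":0},{"fingers":85,"delta_pos":[0,-15,120],"turn":0},{"fingers":85,"delta_pos":[0,-40,130],"turn":0},{"fingers":85,"delta_pos":[-5,-70,130],"turn":0},{"fingers":85,"delta_pos":[-10,-105,130],"turn":0},{"fingers":85,"delta_pos":[-15,-140,130],"turn":0},{"fingers":85,"delta_pos":[-20,-175,130],"turn":0},{"fingers":85,"delta_pos":[-25,-210,130],"turn":0},{"fingers":85,"delta_pos":[-30,-245,130],"turn":0},{"fingers":85,"delta_pos":[-35,-280,130],"turn":0},{"fingers":85,"delta_pos":[-40,-310,130],"turn":0},{"fingers":85,"delta_pos":[-40,-330,130],"turn":0},{"fingers":85,"delta_pos":[-40,-340,130],"turn":0},{"fingers":85,"delta_pos":[-40,-340,130],"turn":0},{"fingers":85,"delta_pos":[-40,-340,130],"turn":0}])

```text
time_s: 18.97
position: [0.5767, -0.1392, 0.3097]
tcp_rot: [[0.853, 0.001, 0.522], [-0.522, 0.001, 0.853], [0.0, -1.0, 0.001]]
force: [0.5, -1.7, -0.0]
opening: 0.849
```

Run:
```python
from ov import *
s=read_state();print(s['time_s'],s['position'],s['force'],s['opening'])
o=[]
for n in('side','top'):
  i=cv2.cvtColor(capture(n),cv2.COLOR_RGB2BGR); cv2.imwrite(f'pics/{n}5.png',i); o.append(i)
t=cv2.resize(np.hstack(o),(800,300))
r=[]
for n,i,off in(('side',o[0],(115,200)),('top',o[1],(85,140))):
  off=np.array(off); a=crop(i,off,134,100,3)[:300]; dial(n,a,np.array([.6167,.2004]),.150,91.8,3,off); r.append(cv2.resize(a,(400,300)))
cv2.imwrite('pics/b5.png',np.vstack([t,np.hstack(r)]))
for t in('dial','nut_star','mould','cups'):
  for c in('side','top'): print(t,c,[(np.round(d['position'],4),round(d['confidence'],2)) for d in tip_of(t,c)][:1])
```

```text
18.9667 [ 0.57674191 -0.139234    0.30965322] [ 0.54400884 -1.68878298 -0.02572763] 0.8494041836703977
dial side [(array([0.6165, 0.2026, 0.1487]), 0.84)]
dial top [(array([0.6191, 0.2022, 0.1461]), 0.69)]
nut_star side [(array([ 0.3844, -0.0102,  0.0012]), 0.88)]
nut_star top []
mould side [(array([ 0.772 , -0.1158,  0.0035]), 0.6)]
mould top [(array([ 0.7723, -0.1167,  0.0013]), 0.42)]
cups side [(array([ 0.6652, -0.4378, -0.0024]), 0.76)]
cups top [(array([0.6173, 0.2027, 0.1775]), 0.65)]
```

View pics/b5.png

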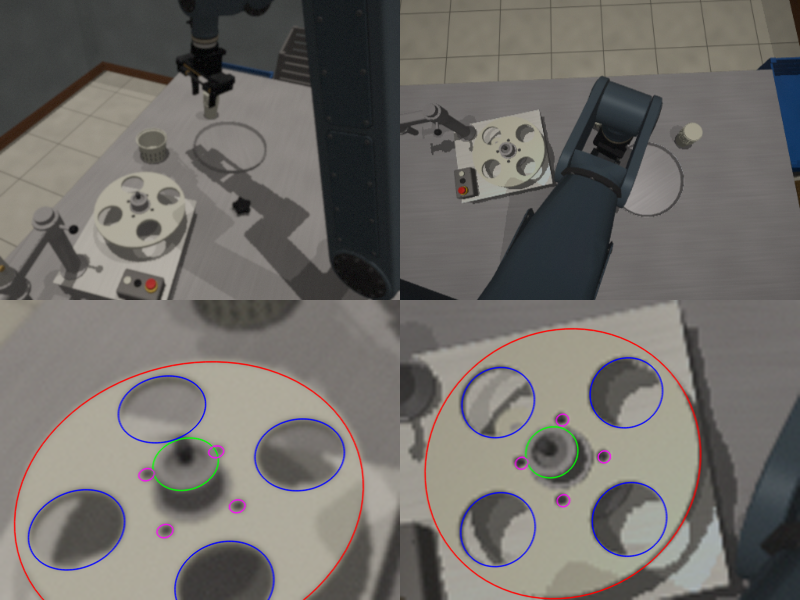

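```bash
python3 -c "
from rig import *
print(hand_in())"
```

```text
the job is handed in; nothing more can be done
None
```

The cup dial is back on the turret, flush and on its drive pins. I handed the job in at about 19–20 s of the 56 s allowed.

**What I did:** I gripped the collar twice, a quarter turn apart, to centre it. Then I lifted the dial, turned it 44° to line its holes up with the pins, and lowered it in small steps. It passed the pin ends with no rise in force. It touched down with the underside at about 0.150 m and the turret face pressing back with about 4 N. I released it there and backed the arm away.

**Last checks:**
- **Dial position:** the flush pose, drawn over the picture, matches the dial in both cameras. The network's estimates agree to about 4 mm.
- **Bystanders:** the network reports the mould, the cups and the star nut within about 4 mm of where they started, which is its own error. The nut and cups are confirmed by the side camera only.
- **Disagreement:** in the top camera the network missed the nut and reported "cups" at the dial. In the picture that spot is clearly the dial, and the cup stack shows where it was.

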